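# Lock the vial rack and snap the cap on the open vial

### The arm

A 6-joint arm with a two-finger parallel gripper is mounted at the origin on a cart in front of the work surface, level with it; the furniture and walls round the work are solid. World frame = base frame: x ahead of the robot, y to its left, z up, the work surface at z = 0. Lengths are in m, angles in rad, forces in N, time in s.
With the tool pointing down it reaches from about 0.25 to 0.725 m from the base axis. Payload 9.7 kg.
Tool frame: the origin (TCP) lies on the front face of the gripper's body, between the roots of the fingers; the fingertips stand 73 mm ahead of it and the grasp point (between the pads) lies 54 mm ahead of it; z points along the fingers, x is the direction in which the jaws open and shut, and the axes are right-handed (so a half turn about z gives the same grasp; the last joint's range is limited). The gripper opens to 85 mm and grips with 20 to 120 N. Pads are 22 mm wide; open, the fingers measure 114 mm over their backs; the gripper's body (76 mm by 85 mm) begins 54 mm behind the grasp point. The pads swing forward as they close: fully open they stand 13 mm farther back than shut.
Start: joints at [1.33, 0.087, 0.176, 1.66, 0, 1.571], TCP at [0.131, 0.534, 0.304] pointing down, gripper open.
Joint ranges: [-3.13, 3.13], [-0.85, 1.81], [-1.15, 1.24], [-2.2, 2.28], [-1.44, 1.52], [-3.14, 3.14]. Speed limits (rad/s): [2.22, 2.22, 2.57, 3.14, 3.14, 3.14].

### API

Orientations are given as a unit quaternion [w, x, y, z].
In Python, from plant import ctrl gives the robot as it stands.
- The arm moves only by the tool apply_moves, never from a script. Its argument "rows" is a list of rows, each an object of numbers: "fingers": the closure, from 0 (fully open) to 1 (shut); "tx", "ty", "tz": the shift along the tool's x, y, z in mm; "spin": the turn about the tool's z in rad. In form: [{"fingers": .., "tx": .., "ty": .., "tz": .., "spin": ..}, ...]. A call has 1 to 12 rows; each row shifts and turns the commanded pose from where the row before left it, along the tool's axes as they then stand; what a row does not reach is not made up. A row lasts 1/8 s, in which the tool goes at most 62.5 mm and 10.7 degrees, less where a joint would pass 70% of its speed; a pose out of reach is approached as far as the arm can. A call with a gripper value outside its range is refused whole. The fingers move at their own pace and stop on an object; the grip force is fixed at half the most. Time passes only in rows, so rows that do not move let the fingers close. It gives the time, the measured TCP pose, the force and the opening at its end, in the units of the state.
- ctrl.sense(): the state, without advancing time (a new reading comes with each control period).
- ctrl.get_image(name): name is "scene" or "top"; returns the picture (384x512x3 uint8, red, green, blue); there is no depth.
- ctrl.get_calibration(name): a dict with "fx", "fy", "cx", "cy" (pixels), "k1" (the pictures are not rectified: a ray, as slopes to the right and down, at radius r is drawn at 1 + k1 r^2 times it, then the intrinsics apply), "R" (3x3) and "t" (3): a world point X has camera coordinates R X + t. Camera axes: x right, y down, z forward; pixel columns grow to the right and rows downward; lengths in m; the calibration is good to about 2 mm. A picture is of the moment at which its call begins. get_calibration takes no time and is no camera call.
- ctrl.job_done(): hands the job in, once; it reports no verdict.
The state is a dict: "time": time; "joints": joint angles; "joint_vel": joint speeds; "effort": joint torques, N m; "tcp_pos": TCP position; "tcp_rot": TCP orientation; "force": force on the tool from outside, world axes, zero at the start; "ft_torque": the same for the moment, N m; "gripper_width": opening from 0.0 (shut) to 1.0 (fully open).
Only numpy, scipy, OpenCV 4.12 (cv2) and the standard library are available. Lean on these libraries where they do the work, as an engineer would, in place of code of your own. Each camera call takes 0.05 s, during which the arm holds its last target.

### The job

First swing the rack's keeper bar shut until it clicks past its detent and lies against its stop, over the shoulders of the vials. Then take the orange cap by its grip and press it straight down onto the neck of the open vial until it clicks and is fully home, and keep pressing down on it after the click, firmly, about as hard as a thumb would: finish while still holding the cap's grip in the fingers and pressing it onto the vial, without letting go. Leave the closed vials in their wells and do not disturb the petri dish, the weighing boat and the timer.

Things in the scene. Friction and masses are not known exactly. Their poses are not given: they have to be found in the camera images.
- rack: fixed white vial rack, 60 (x) x 204 (y) x 30 (z) mm, origin at the centre of its underside. Three wells 40 mm wide, floor 6 mm above the bench, at y = -50, 0, +50 mm; vials stand in them in any order. The keeper hinge is at x = 15.5, y = 88 mm; shut, the bar lies along -y over the vials' shoulders on the +x side. A stop block, 54 mm high, stands at x = 6.5, y = -92 mm
- keeper (a joint): angle of the keeper bar about its upright hinge, rad: 0 = shut against its stop, lying along the rack's -y; grows as the bar swings to the rack's +x side (counter-clockwise from above), to 1.3. A sprung detent between about 0.06 and 0.01 rad takes some 3 to 6 N at the handle; past it the bar stays at 0. Elsewhere light friction: it stays where it is left
- keeper_hinge (a point): point on the hinge axis, 48 mm above the bench, level with the underside of the bar. The aluminium bar is 8 mm wide and 6 mm high (48 to 54 mm above the bench) and reaches 178 mm from the hinge
- keeper_handle (a point): middle of the red upright handle peg on the keeper bar, 172 mm from the hinge axis: 12 mm diameter, 26 mm tall, from 54 to 80 mm above the bench (this point at 67 mm)
- vial: the open vial, loose in one of the wells; clear body 36 mm diameter and 40 mm tall with a flat shoulder, white neck 17 mm diameter up to 62 mm; origin at the centre of its underside, z up. Four sprung steel lugs stand 3.7 mm out of the neck at 58 mm. It is held with about 2 mm of play in the well
- vial_mouth (a point): centre of the top of the open vial's neck, 62 mm above the vial's origin (68 mm above the bench in the well)
- cap: loose orange snap cap, open side down; origin at the centre of its lower rim, z up. Skirt 32 mm diameter, 0 to 14 mm; ribbed round grip 22 mm diameter, 14 to 36 mm. Lip 20.5 mm wide inside the rim, ceiling 11 mm above it. The lip meets the lugs 8 mm before home and needs a push of some 10 to 15 N that drops suddenly; home = ceiling on the neck, origin 51 mm above the vial's
- cap_grip (a point): middle of the cap's grip, 25 mm above the cap's origin
- capped_vial_1: closed sample vial, same body as the open one with a blue grip cap on; bystander; stands in one of the rack's wells, origin at the centre of its underside; 87 mm tall, so its top is 93 mm above the bench
- capped_vial_2: closed sample vial, same body as the open one with a blue grip cap on; bystander; stands in one of the rack's wells, origin at the centre of its underside; 87 mm tall, so its top is 93 mm above the bench
- petri: round petri dish, 61 mm diameter, 14 mm tall, bystander; origin at the centre of its underside
- weigh_boat: white square weighing boat, 64 x 64 x 11 mm, bystander; origin at the centre of its underside
- timer: white bench timer with three buttons, 58 x 66 x 18 mm, bystander; origin at the centre of its underside
There are look-alikes about, which are no part of the job. Several things have the shape of the cap; the one meant has the colours described above.

How it is judged:
By the outcome, as a careful person would: the job done as asked, in the order asked, and still so for the second after the job is handed in, while the arm keeps its last pose, push and grip.
It also fails if it takes over 54 s, if anything falls off the work surface, if the arm or the gripper's body presses on something with over 40 N, if the wrist force passes 120 N, or if a joint passes its speed limit or range.

## Working session

There is one attempt and no reset: what is moved stays moved. The work goes in short steps, Python scripts to look and compute and a tool call to move; the robot and the scene stay as the last step left them, time stands still between calls to the robot, and variables do not carry over. Pictures are saved under pics/ and viewed, and the job is handed in when it is done.

Besides the shell and the picture viewer there is one more tool, called as name(argument=value, ...) on one line, values as JSON. apply_moves: Moves the arm, as the interface text tells. Its arguments: {"type":"object","properties":{"rows":{"type":"array"}},"required":["rows"]}

```bash
ls; mkdir -p pics; cat > h.py <<'E'
import numpy as np, cv2
from plant import ctrl
def snap(n,fn):
    im=ctrl.get_image(n); cv2.imwrite('pics/'+fn,cv2.cvtColor(im,cv2.COLOR_RGB2BGR)); return im
def K(n):
    c=ctrl.get_calibration(n); return c,np.array(c['R']),np.array(c['t'])
def proj(n,X):
    c,R,t=K(n); p=R@np.array(X)+t; x,y=p[0]/p[2],p[1]/p[2]; f=1+c['k1']*(x*x+y*y)
    return [c['fx']*x*f+c['cx'],c['fy']*y*f+c['cy']]
def back(n,u,v,z):
    c,R,t=K(n); a,b=(u-c['cx'])/c['fx'],(v-c['cy'])/c['fy']; x,y=a,b
    for _ in range(30):
        f=1+c['k1']*(x*x+y*y); x,y=a/f,b/f
    d=R.T@np.array([x,y,1]); o=-R.T@t
    return o+d*(z-o[2])/d[2]
E
python3 - <<'E'
from h import *
for n in('scene','top'):
    snap(n,n+'0.png'); c,R,t=K(n); print(n,c['fx'],c['cx'],c['cy'],c['k1'],-R.T@t,R.round(2).tolist())
s=ctrl.sense(); print({k:np.round(v,3) for k,v in s.items()})
E
```

```text
pics
scene 365.14199585873047 254.7938378303991 192.57542084564275 -0.10760372788322563 [-0.2018245   0.58391492  0.47418404] [[-0.55, -0.83, 0.01], [-0.39, 0.24, -0.89], [0.74, -0.5, -0.46]]
top 394.6443509589185 257.036827801627 188.72613582335168 -0.07366423603581349 [0.28125819 0.17407276 1.24601623] [[-0.02, -1.0, 0.02], [-0.99, 0.01, -0.16], [0.16, -0.02, -0.99]]
{'time': np.float64(0.1), 'joints': array([ 1.33 ,  0.087,  0.175,  1.66 , -0.   ,  1.571]), 'joint_vel': array([-0.   , -0.001,  0.001, -0.   , -0.   ,  0.001]), 'effort': array([-1.0000e-03, -5.2156e+01,  4.6565e+01,  1.6000e-02,  0.0000e+00,
        0.0000e+00]), 'tcp_pos': array([0.131, 0.534, 0.303]), 'tcp_rot': array([ 0.   ,  0.787,  0.617, -0.   ]), 'force': array([0.443, 0.245, 0.019]), 'ft_torque': array([0.001, 0.007, 0.072]), 'gripper_width': np.float64(0.998)}
```

```bash
python3 - <<'E'
import cv2
for n in('scene','top'):
    i=cv2.imread(f'pics/{n}0.png'); cv2.imwrite(f'pics/{n}0b.png',cv2.resize(i,(800,600),interpolation=cv2.INTER_CUBIC))
E
```

```text
(no output)
```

View pics/scene0b.png

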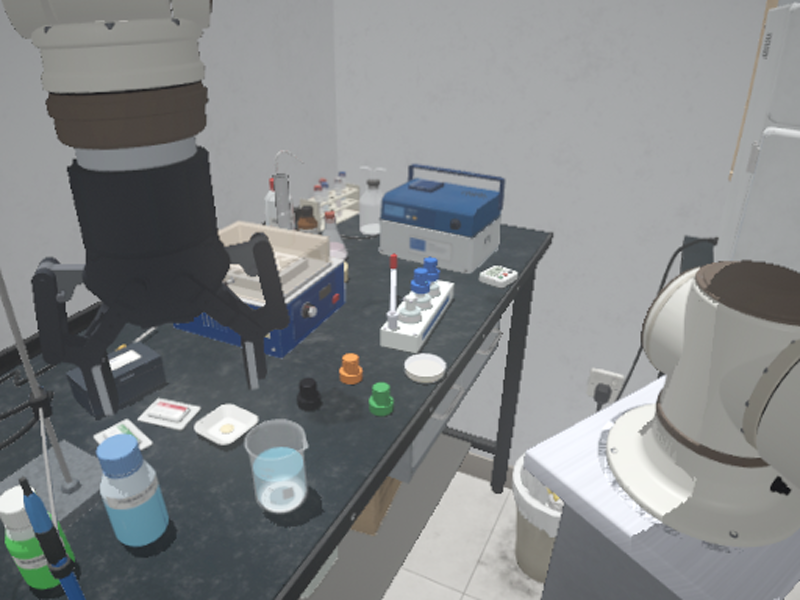

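View pics/top0b.png

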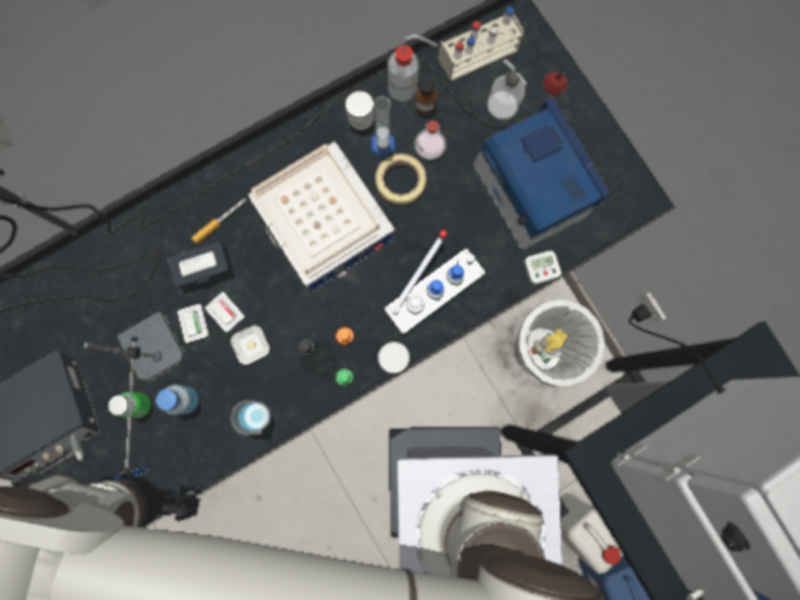

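```bash
python3 - <<'E'
import cv2
i=cv2.imread('pics/top0.png')[135:255,190:350]; cv2.imwrite('pics/tc.png',cv2.resize(i,(800,600),interpolation=cv2.INTER_CUBIC))
i=cv2.imread('pics/scene0.png')[155:275,190:350]; cv2.imwrite('pics/sc.png',cv2.resize(i,(800,600),interpolation=cv2.INTER_CUBIC))
E
```

```text
(no output)
```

View pics/tc.png

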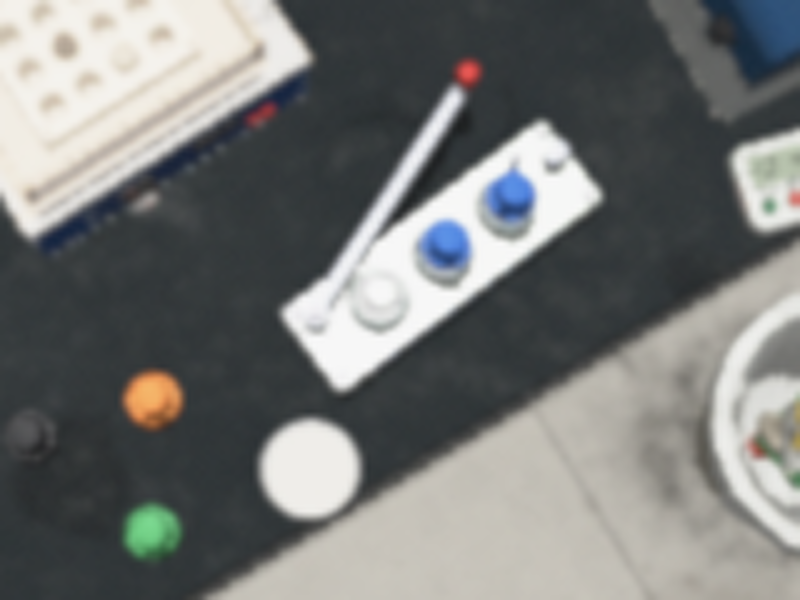

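View pics/sc.png

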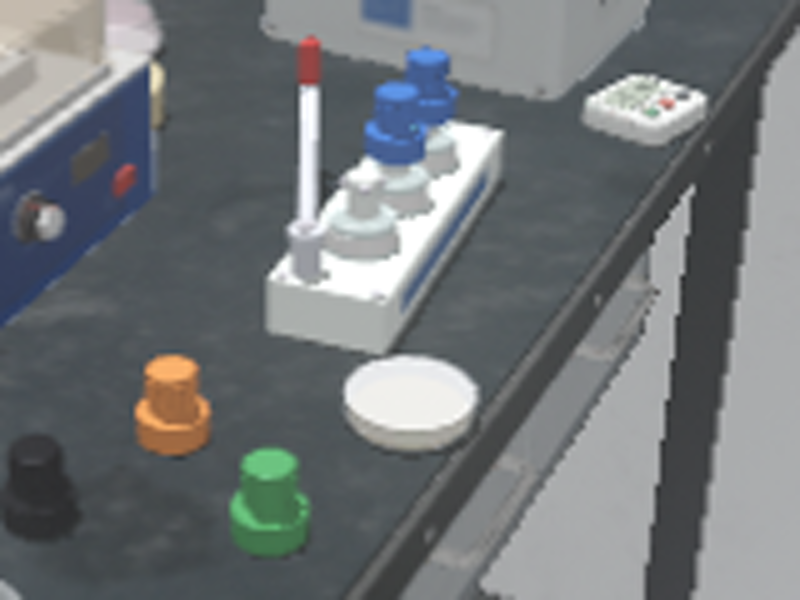

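```bash
cat > loc.py <<'E'
from h import *
from scipy.optimize import least_squares
T=lambda u,v:(190+(u+.5)/5-.5,135+(v+.5)/5-.5)
S=lambda u,v:(190+(u+.5)/5-.5,155+(v+.5)/5-.5)
# rack
obs=[('top',T(283,313),(-0,0)),]
H=.03
L=[('top',T(283,313),(.03,.102,H)),('top',T(342,391),(-.03,.102,H)),('top',T(603,196),(-.03,-.102,H)),('top',T(543,121),(.03,-.102,H)),
('scene',S(269,287),(.03,.102,H)),('scene',S(386,310),(-.03,.102,H)),('scene',S(503,133),(-.03,-.102,H)),('scene',S(268,330),(.03,.102,0)),('scene',S(380,350),(-.03,.102,0)),('scene',S(307,230),(.0155,.088,.054)),('top',T(316,318),(.0155,.088,.054))]
def W(p,X):
    c,s=np.cos(p[2]),np.sin(p[2]); return [p[0]+c*X[0]-s*X[1],p[1]+s*X[0]+c*X[1],X[2]]
def res(p): return np.concatenate([np.subtract(proj(n,W(p,X)),o) for n,o,X in L])
if __name__=='__main__':
    r=least_squares(res,[.5,.15,-.5],loss='soft_l1'); p=r.x; print('rack',p,r.fun.reshape(-1,2).round(1).tolist())
    def tri(a,b,z0):
        f=lambda X:np.r_[np.subtract(proj('top',X),a),np.subtract(proj('scene',X),b)]
        q=least_squares(f,[.5,.2,z0]); return q.x.round(4),q.fun.round(1)
    print('hinge',W(p,(.0155,.088,.048)))
    print('handle top',back('top',*T(468,72),.08), 'tri',tri(T(468,70),S(310,43),.08))
    print('mouth',back('top',*T(380,288),.068), back('scene',*S(362,177),.068),tri(T(380,288),S(362,177),.068))
    for y in(-.05,0,.05): print(' well',W(p,(0,y,0)))
    print('cap',back('top',*T(155,396),.036),back('scene',*S(172,367),.036),tri(T(155,396),S(172,367),.036))
    print('green',back('top',*T(153,526),.036))
    print('petri',back('top',*T(310,469),.014))
    h=W(p,(.0155,.088,0)); k=back('top',*T(468,72),.08); d=[k[0]-h[0],k[1]-h[1]]
    a=np.arctan2(d[1],d[0])-p[2]+np.pi/2; print('len',np.hypot(*d),'angle',a)
E
python3 loc.py
```

```text
rack [0.48244007 0.08002686 0.63160832] [[0.5, 0.6], [0.4, 0.4], [-0.2, 0.5], [0.1, 0.6], [-0.4, -1.5], [-0.3, -1.3], [-0.8, -0.4], [-0.2, 0.5], [0.5, 1.4], [-0.3, -0.3], [0.4, -0.4]]
hinge [np.float64(0.44299075601606425), np.float64(0.1602016839532983), 0.048]
handle top [0.58821003 0.06702416 0.08      ] tri (array([0.5888, 0.065 , 0.0777]), array([ 0.6,  0.4, -0.7, -0.1]))
mouth [0.4575487  0.12272617 0.068     ] [0.45121818 0.12194166 0.068     ] (array([0.4563, 0.1205, 0.0656]), array([ 0.7,  0.5, -0.7, -0.1]))
 well [np.float64(0.511962244123731), np.float64(0.03967291631580033), 0]
 well [np.float64(0.4824400660321816), np.float64(0.08002686284808934), 0]
 well [np.float64(0.45291788794063215), np.float64(0.12038080938037835), 0]
cap [0.3969925  0.26086876 0.036     ] [0.39507105 0.26116198 0.036     ] (array([0.3968, 0.2605, 0.0349]), array([ 0.1,  0.1, -0.1, -0. ]))
green [0.31762556 0.26226727 0.036     ]
petri [0.35222243 0.1661188  0.014     ]
len 0.17254184143269832 angle 0.36871697068895903
```

apply_moves(rows=[{"fingers": 0.2,"tx": -28.8,"ty": 46.2},{"fingers": 0.5,"tx": -28.8,"ty": 46.2},{"fingers": 0.5,"tx": -28.8,"ty": 46.2},{"fingers": 0.5,"tx": -28.8,"ty": 46.2},{"fingers": 0.5,"tx": -28.8,"ty": 46.2},{"fingers": 0.5,"tx": -28.8,"ty": 46.2},{"fingers": 0.5,"tx": -28.8,"ty": 46.2},{"fingers": 0.5,"tx": -28.8,"ty": 46.2},{"fingers": 0.5,"tx": -28.8,"ty": 46.2},{"fingers": 0.5,"tx": -28.8,"ty": 46.2},{"fingers": 0.5,"tx": -28.8,"ty": 46.2},{"fingers": 0.5,"tx": -28.8,"ty": 46.2}])

```text
invalid input at $.rows[0]: expected keys fingers, tx, ty, tz, spin
```

apply_moves(rows=[{"fingers": 0.5,"tz": 40,"spin": 0.165},{"fingers": 0.5,"tz": 40,"spin": 0.165},{"fingers": 0.5}])

```text
invalid input at $.rows[0]: expected keys fingers, tx, ty, tz, spin
```

```bash
cat >> h.py <<'E'
def pose():
    s=ctrl.sense(); q=s['tcp_rot']; w,x,y,z=q
    ex=[1-2*(y*y+z*z),2*(x*y+w*z)]; phi=np.arctan2(ex[1],ex[0]); return np.array(s['tcp_pos']),phi,s
def to(X,Y,Z=None,ang=None):
    p,phi,s=pose(); dx,dy=X-p[0],Y-p[1]
    print('t',round(s['time'],2),'p',p.round(4),'phi',round(phi,4),'F',np.round(s['force'],1),'w',round(s['gripper_width'],3),'j6',round(s['joints'][5],2))
    print('tx %.1f ty %.1f'%(1e3*(dx*np.cos(phi)+dy*np.sin(phi)),1e3*(dx*np.sin(phi)-dy*np.cos(phi))),'' if Z is None else 'tz %.1f'%(1e3*(p[2]-Z)),'' if ang is None else 'spin %.3f'%(phi-ang))
E
python3 - <<'E'
from h import *
i=snap('top','t1.png'); to(.588,.0673,.133,1.0)
c=cv2.imread('pics/t1.png')[135:255,190:350]; cv2.imwrite('pics/t1c.png',cv2.resize(c,(800,600),interpolation=cv2.INTER_CUBIC))
i=snap('scene','s1.png')
c=cv2.imread('pics/s1.png')[95:215,190:350]; cv2.imwrite('pics/s1c.png',cv2.resize(c,(800,600),interpolation=cv2.INTER_CUBIC))
E
```

```text
t 0.15 p [0.1311 0.534  0.3034] phi 1.33 F [-0.2  0.4  0.3] w 1.0 j6 1.57
tx -344.4 ty 555.0 tz 170.4 spin 0.330
```

View pics/s1c.png

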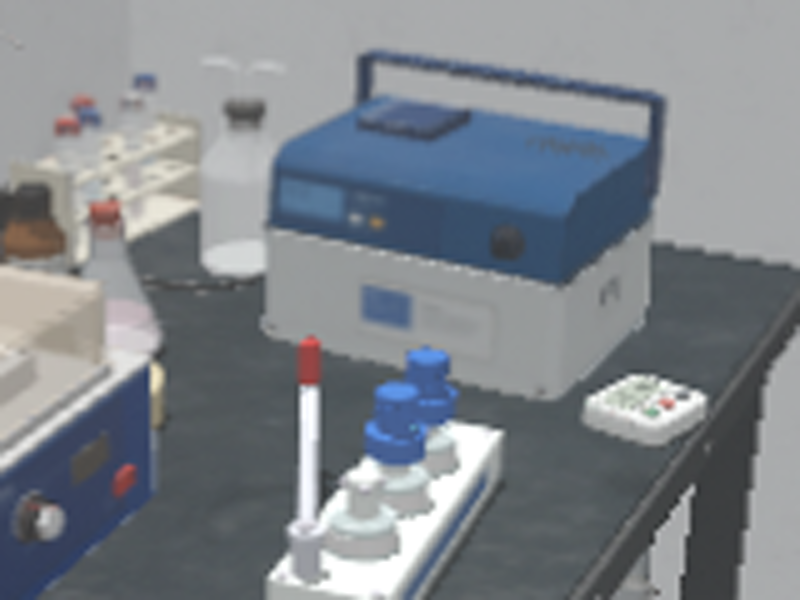

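All five keys are needed in every row; nothing has moved yet.

apply_moves(rows=[{"fingers": 0.2,"tx": -28.7,"ty": 46.2,"tz": 0,"spin": 0},{"fingers": 0.5,"tx": -28.7,"ty": 46.2,"tz": 0,"spin": 0},{"fingers": 0.5,"tx": -28.7,"ty": 46.2,"tz": 0,"spin": 0},{"fingers": 0.5,"tx": -28.7,"ty": 46.2,"tz": 0,"spin": 0},{"fingers": 0.5,"tx": -28.7,"ty": 46.2,"tz": 0,"spin": 0},{"fingers": 0.5,"tx": -28.7,"ty": 46.2,"tz": 0,"spin": 0},{"fingers": 0.5,"tx": -28.7,"ty": 46.2,"tz": 0,"spin": 0},{"fingers": 0.5,"tx": -28.7,"ty": 46.2,"tz": 0,"spin": 0},{"fingers": 0.5,"tx": -28.7,"ty": 46.2,"tz": 0,"spin": 0},{"fingers": 0.5,"tx": -28.7,"ty": 46.2,"tz": 0,"spin": 0},{"fingers": 0.5,"tx": -28.7,"ty": 46.2,"tz": 0,"spin": 0},{"fingers": 0.5,"tx": -28.7,"ty": 46.2,"tz": 0,"spin": 0}])

```text
time: 1.7
tcp_pos: [0.5885, 0.0659, 0.3038]
tcp_rot: [-0.0, 0.787, 0.617, 0.0]
force: [1.3, 1.3, 0.7]
gripper_width: 0.501
```

apply_moves(rows=[{"fingers": 0.5,"tx": 0,"ty": 0,"tz": 40,"spin": 0.165},{"fingers": 0.5,"tx": 0,"ty": 0,"tz": 40,"spin": 0.165},{"fingers": 0.5,"tx": 0,"ty": 0,"tz": 0,"spin": 0},{"fingers": 0.5,"tx": 0,"ty": 0,"tz": 0,"spin": 0}])

```text
time: 2.2
tcp_pos: [0.5877, 0.0676, 0.2256]
tcp_rot: [0.0, 0.877, 0.481, 0.001]
force: [-0.2, -0.2, -0.1]
gripper_width: 0.495
```

```bash
python3 - <<'E'
from h import *
to(.588,.0673,.133,1.0)
i=snap('top','t2.png')
c=cv2.imread('pics/t2.png')[95:215,190:350]; cv2.imwrite('pics/t2c.png',cv2.resize(c,(800,600),interpolation=cv2.INTER_CUBIC))
i=snap('scene','s2.png')
c=cv2.imread('pics/s2.png')[95:215,190:350]; cv2.imwrite('pics/s2c.png',cv2.resize(c,(800,600),interpolation=cv2.INTER_CUBIC))
E
```

```text
t 2.2 p [0.5877 0.0676 0.2256] phi 1.0038 F [-0.2 -0.2 -0.1] w 0.495 j6 0.68
tx -0.1 ty 0.4 tz 92.6 spin 0.004
```

View pics/s2c.png

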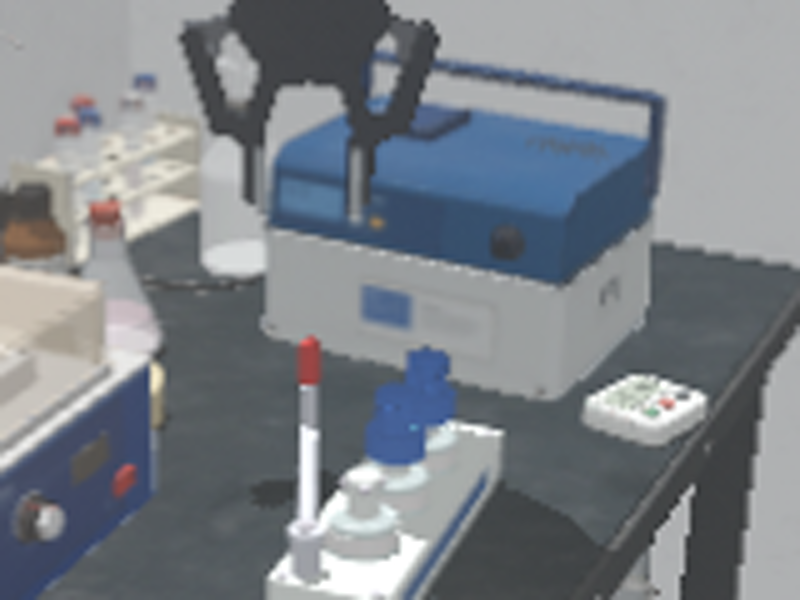

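View pics/t2c.png

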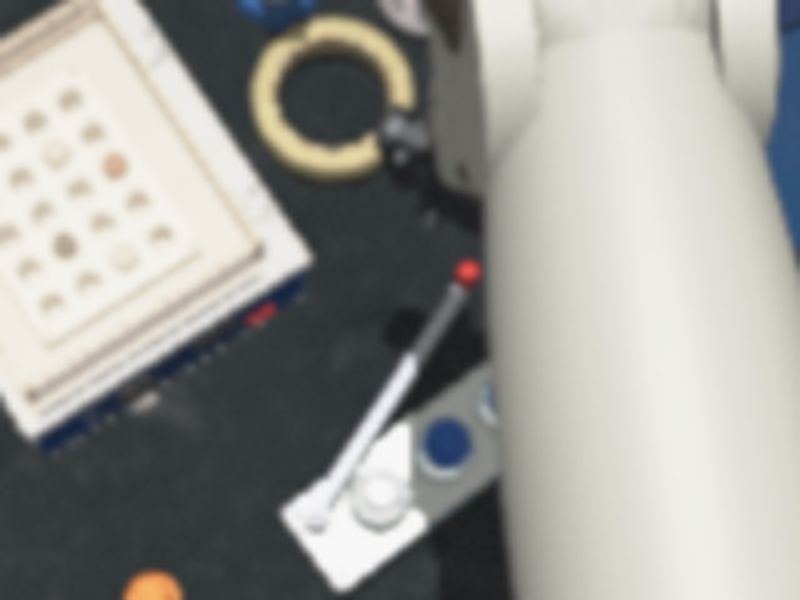

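apply_moves(rows=[{"fingers": 0.5,"tx": 0,"ty": 0,"tz": 35,"spin": 0},{"fingers": 0.5,"tx": 0,"ty": 0,"tz": 35,"spin": 0},{"fingers": 0.5,"tx": 0,"ty": 0,"tz": 20,"spin": 0},{"fingers": 0.76,"tx": 0,"ty": 0,"tz": 0,"spin": 0},{"fingers": 0.76,"tx": 0,"ty": 0,"tz": 0,"spin": 0}])

```text
time: 2.92
tcp_pos: [0.5882, 0.0676, 0.1359]
tcp_rot: [0.0, 0.877, 0.48, 0.001]
force: [0.1, -0.7, -0.1]
gripper_width: 0.239
```

```bash
python3 - <<'E'
from h import *
to(.588,.0673,.133,1.0)
i=snap('scene','s3.png')
c=cv2.imread('pics/s3.png')[135:215,200:307]; cv2.imwrite('pics/s3c.png',cv2.resize(c,(800,600),interpolation=cv2.INTER_CUBIC))
# arc waypoints: rows
h=np.array([.4430,.1602]); p,phi,_=pose()
th=phi-.6316; pos=p[:2]
for a in [.30,.23,.16,.10,.05,.02,0,-.02]:
    d=a+.6316-np.pi/2; q=h+.172*np.array([np.cos(d),np.sin(d)])
    dx,dy=q-pos; print(a,'tx %.1f ty %.1f spin %.3f'%(1e3*(dx*np.cos(phi)+dy*np.sin(phi)),1e3*(dx*np.sin(phi)-dy*np.cos(phi)),phi-(a+.6316)),q)
    pos=q; phi=a+.6316
E
```

```text
t 2.92 p [0.5882 0.0676 0.1359] phi 1.0008 F [ 0.1 -0.7 -0.1] w 0.239 j6 0.68
tx -0.4 ty 0.0 tz 2.9 spin 0.001
0.3 tx -12.3 ty -0.7 spin 0.069 [0.58104298 0.05759329]
0.23 tx -12.0 ty -0.4 spin 0.070 [0.5735283  0.04818946]
0.16 tx -12.0 ty -0.4 spin 0.070 [0.5653743  0.03933425]
0.1 tx -10.3 ty -0.3 spin 0.060 [0.5579065  0.03221369]
0.05 tx -8.6 ty -0.2 spin 0.050 [0.55136625 0.02663071]
0.02 tx -5.2 ty -0.1 spin 0.030 [0.54731101 0.02344031]
0 tx -3.4 ty -0.0 spin 0.020 [0.54455514 0.02138158]
-0.02 tx -3.4 ty -0.0 spin 0.020 [0.54175864 0.01937837]
```

View pics/s3c.png

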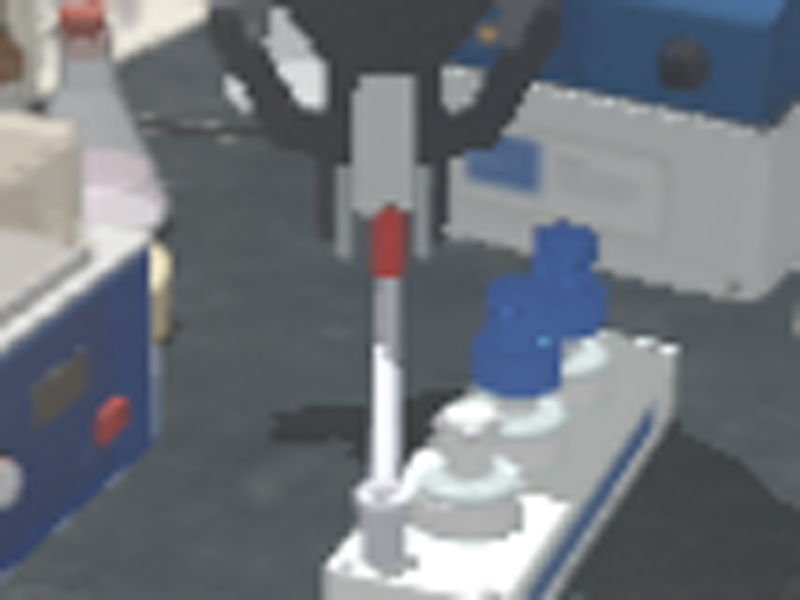

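apply_moves(rows=[{"fingers": 0.76,"tx": -6,"ty": -0.3,"tz": 0,"spin": 0.035},{"fingers": 0.76,"tx": -6,"ty": -0.3,"tz": 0,"spin": 0.035},{"fingers": 0.76,"tx": -6,"ty": -0.2,"tz": 0,"spin": 0.035},{"fingers": 0.76,"tx": -6,"ty": -0.2,"tz": 0,"spin": 0.035},{"fingers": 0.76,"tx": -6,"ty": -0.2,"tz": 0,"spin": 0.035},{"fingers": 0.76,"tx": -6,"ty": -0.2,"tz": 0,"spin": 0.035},{"fingers": 0.76,"tx": -5,"ty": -0.2,"tz": 0,"spin": 0.03},{"fingers": 0.76,"tx": -5,"ty": -0.2,"tz": 0,"spin": 0.03},{"fingers": 0.76,"tx": -4,"ty": -0.1,"tz": 0,"spin": 0.025},{"fingers": 0.76,"tx": -4,"ty": -0.1,"tz": 0,"spin": 0.025},{"fingers": 0.76,"tx": 0,"ty": 0,"tz": 0,"spin": 0}])

```text
time: 4.35
tcp_pos: [0.5506, 0.0279, 0.1339]
tcp_rot: [0.0, 0.943, 0.333, -0.0]
force: [0.9, 0.7, -1.0]
gripper_width: 0.245
```

apply_moves(rows=[{"fingers": 0.76,"tx": -2.5,"ty": 0,"tz": 0,"spin": 0.015},{"fingers": 0.76,"tx": -2.5,"ty": 0,"tz": 0,"spin": 0.015},{"fingers": 0.76,"tx": 0,"ty": 0,"tz": 0,"spin": 0}])

```text
time: 4.72
tcp_pos: [0.5468, 0.0249, 0.1339]
tcp_rot: [-0.0, 0.948, 0.319, 0.0]
force: [-0.5, -0.1, 0.3]
gripper_width: 0.241
```

```bash
python3 - <<'E'
from h import *
to(.5446,.0214,.133,.6316)
i=snap('scene','s4.png')
c=cv2.imread('pics/s4.png')[135:215,200:307]; cv2.imwrite('pics/s4c.png',cv2.resize(c,(800,600),interpolation=cv2.INTER_CUBIC))
E
```

```text
t 4.72 p [0.5468 0.0249 0.1339] phi 0.6497 F [-0.5 -0.1  0.3] w 0.241 j6 0.97
tx -3.8 ty 1.5 tz 0.9 spin 0.018
```

View pics/s4c.png

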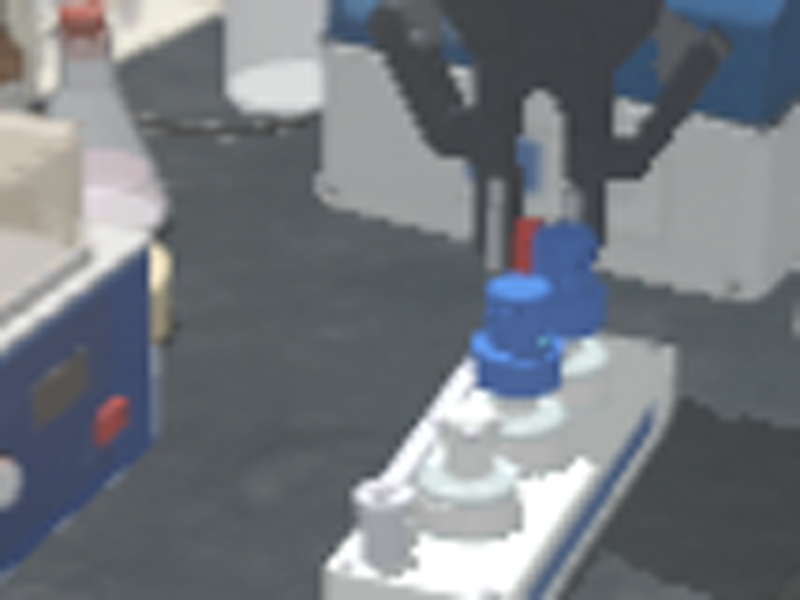

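apply_moves(rows=[{"fingers": 0.76,"tx": -2,"ty": 0.5,"tz": 0,"spin": 0.01},{"fingers": 0.76,"tx": 0,"ty": 0,"tz": 0,"spin": 0}])

```text
time: 5.03
tcp_pos: [0.5454, 0.0231, 0.1338]
tcp_rot: [0.0, 0.949, 0.314, -0.0]
force: [-0.6, -0.9, 0.0]
gripper_width: 0.243
```

apply_moves(rows=[{"fingers": 0.76,"tx": -2,"ty": 0.5,"tz": 0,"spin": 0.01},{"fingers": 0.76,"tx": 0,"ty": 0,"tz": 0,"spin": 0}])

```text
time: 5.28
tcp_pos: [0.5441, 0.0215, 0.1338]
tcp_rot: [0.0, 0.951, 0.31, -0.0]
force: [0.1, -0.6, 0.2]
gripper_width: 0.241
```

apply_moves(rows=[{"fingers": 0.76,"tx": -1.5,"ty": 0,"tz": 0,"spin": 0},{"fingers": 0.76,"tx": 0,"ty": 0,"tz": 0,"spin": 0}])

```text
time: 5.52
tcp_pos: [0.5429, 0.0207, 0.1339]
tcp_rot: [0.0, 0.951, 0.31, -0.0]
force: [-0.5, 0.3, 0.2]
gripper_width: 0.243
```

apply_moves(rows=[{"fingers": 0.76,"tx": -1.5,"ty": 0,"tz": 0,"spin": 0},{"fingers": 0.76,"tx": 0,"ty": 0,"tz": 0,"spin": 0}])

```text
time: 5.78
tcp_pos: [0.5417, 0.0199, 0.1339]
tcp_rot: [-0.0, 0.951, 0.31, -0.0]
force: [0.5, -1.1, -0.1]
gripper_width: 0.243
```

apply_moves(rows=[{"fingers": 0.76,"tx": -1.5,"ty": 0,"tz": 0,"spin": 0},{"fingers": 0.76,"tx": 0,"ty": 0,"tz": 0,"spin": 0}])

```text
time: 6.02
tcp_pos: [0.5408, 0.0192, 0.134]
tcp_rot: [-0.0, 0.951, 0.31, 0.0]
force: [2.0, 1.5, -0.3]
gripper_width: 0.236
```

```bash
python3 - <<'E'
from h import *
to(.5446,.0214,.133,.6316)
i=snap('scene','s5.png')
c=cv2.imread('pics/s5.png')[135:215,200:307]; cv2.imwrite('pics/s5c.png',cv2.resize(c,(800,600),interpolation=cv2.INTER_CUBIC))
E
```

```text
t 6.03 p [0.5408 0.0192 0.134 ] phi 0.6301 F [ 2.   1.5 -0.3] w 0.236 j6 0.98
tx 4.4 ty 0.5 tz 1.0 spin -0.001
```

View pics/s5c.png

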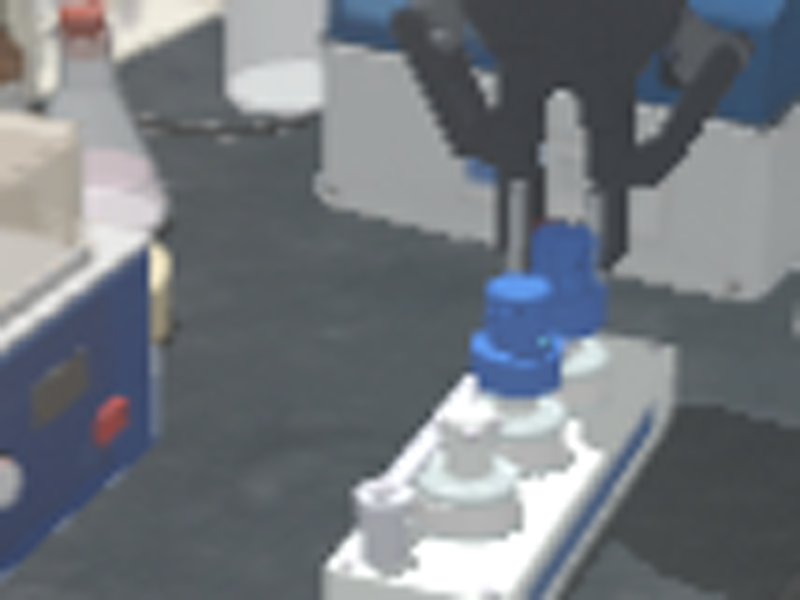

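apply_moves(rows=[{"fingers": 0.76,"tx": -1.5,"ty": 0,"tz": 0,"spin": 0},{"fingers": 0.76,"tx": 0,"ty": 0,"tz": 0,"spin": 0}])

```text
time: 6.32
tcp_pos: [0.5403, 0.0188, 0.1341]
tcp_rot: [-0.0, 0.951, 0.31, 0.001]
force: [6.7, 5.4, -4.0]
gripper_width: 0.241
```

apply_moves(rows=[{"fingers": 0.76,"tx": -1.5,"ty": 0,"tz": 0,"spin": 0},{"fingers": 0.76,"tx": 0,"ty": 0,"tz": 0,"spin": 0}])

```text
time: 6.58
tcp_pos: [0.5399, 0.0185, 0.1342]
tcp_rot: [-0.001, 0.951, 0.31, 0.002]
force: [12.3, 9.9, -4.9]
gripper_width: 0.242
```

apply_moves(rows=[{"fingers": 0.76,"tx": 3,"ty": 0,"tz": 0,"spin": 0},{"fingers": 0.76,"tx": 3,"ty": 0,"tz": 0,"spin": 0},{"fingers": 0.7,"tx": 0,"ty": 0,"tz": 0,"spin": 0},{"fingers": 0.6,"tx": 0,"ty": 0,"tz": -30,"spin": 0},{"fingers": 0.5,"tx": 0,"ty": 0,"tz": -40,"spin": 0}])

```text
time: 7.2
tcp_pos: [0.5423, 0.0207, 0.2038]
tcp_rot: [-0.0, 0.951, 0.31, -0.001]
force: [1.0, -1.1, 0.2]
gripper_width: 0.495
```

```bash
python3 - <<'E'
from h import *
to(.3968,.2607,.2)
black=back('top',190+30/5,135+432/5,.036); print(black)
E
```

```text
t 7.2 p [0.5423 0.0207 0.2038] phi 0.6298 F [ 1.  -1.1  0.2] w 0.495 j6 0.98
tx 23.8 ty -279.7 tz 3.8 
[0.37458302 0.33625573 0.036     ]
```

apply_moves(rows=[{"fingers": 0.5,"tx": 3.4,"ty": -40,"tz": 0,"spin": 0},{"fingers": 0.5,"tx": 3.4,"ty": -40,"tz": 0,"spin": 0},{"fingers": 0.5,"tx": 3.4,"ty": -40,"tz": 0,"spin": 0},{"fingers": 0.5,"tx": 3.4,"ty": -40,"tz": 0,"spin": 0},{"fingers": 0.5,"tx": 3.4,"ty": -40,"tz": 0,"spin": 0},{"fingers": 0.5,"tx": 3.4,"ty": -40,"tz": 0,"spin": 0},{"fingers": 0.5,"tx": 3.4,"ty": -40,"tz": 0,"spin": 0},{"fingers": 0.5,"tx": 0,"ty": 0,"tz": 0,"spin": 0},{"fingers": 0.5,"tx": 0,"ty": 0,"tz": 0,"spin": 0}])

```text
time: 8.32
tcp_pos: [0.3974, 0.2608, 0.2039]
tcp_rot: [0.0, 0.951, 0.31, -0.0]
force: [-0.4, 0.7, 0.1]
gripper_width: 0.503
```

```bash
python3 - <<'E'
from h import *
to(.3968,.2607,.1)
for n in('scene','top'): snap(n,n+'6.png')
c=cv2.imread('pics/scene6.png')[145:265,190:350]; cv2.imwrite('pics/s6c.png',cv2.resize(c,(800,600),interpolation=cv2.INTER_CUBIC))
c=cv2.imread('pics/top6.png')[135:255,190:350]; cv2.imwrite('pics/t6c.png',cv2.resize(c,(800,600),interpolation=cv2.INTER_CUBIC))
E
```

```text
t 8.32 p [0.3974 0.2608 0.2039] phi 0.6304 F [-0.4  0.7  0.1] w 0.503 j6 1.52
tx -0.5 ty -0.3 tz 103.9
```

View pics/s6c.png

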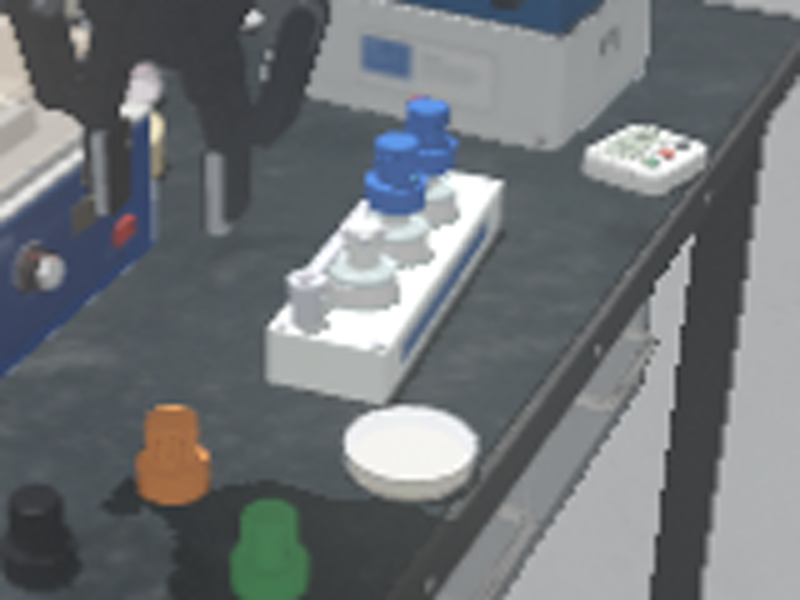

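View pics/t6c.png

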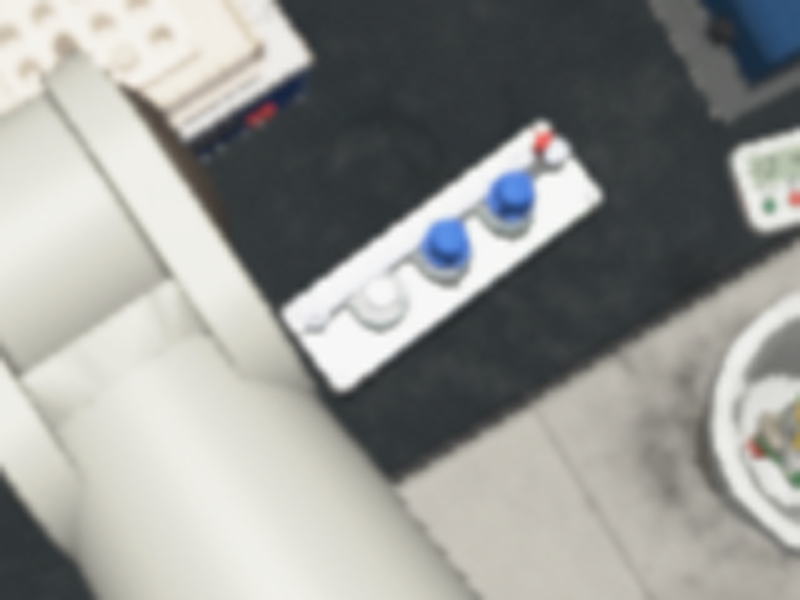

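```bash
python3 - <<'E'
from h import *
c=cv2.imread('pics/top6.png')
cv2.imwrite('pics/t6d.png',cv2.resize(c[150:180,280:320],(800,600),interpolation=cv2.INTER_CUBIC))
for a in(0,.02,.06): 
    d=a+.6316-np.pi/2; print(a,proj('top',[.443+.172*np.cos(d),.1602+.172*np.sin(d),.08]))
hsv=cv2.cvtColor(c,cv2.COLOR_BGR2HSV); m=((hsv[...,1]>120)&((hsv[...,0]<8)|(hsv[...,0]>172)))[150:180,280:320]
ys,xs=np.nonzero(m); print(xs.mean()+280,ys.mean()+150,len(xs))
c0=cv2.imread('pics/top0.png');hsv=cv2.cvtColor(c0,cv2.COLOR_BGR2HSV); m=((hsv[...,1]>120)&((hsv[...,0]<8)|(hsv[...,0]>172)))[140:160,270:300]
ys,xs=np.nonzero(m); print(xs.mean()+270,ys.mean()+140,len(xs), proj('top',[.5878,.0674,.08]))
E
```

```text
0 [np.float64(298.5897753313701), np.float64(162.83277768334034)]
0.02 [np.float64(297.88428170754423), np.float64(161.95260331834777)]
0.06 [np.float64(296.42228652080183), np.float64(160.2351137710997)]
298.25 162.75 4
283.0 149.0 21 [np.float64(283.08060857487567), np.float64(149.1316309751162)]
```

View pics/t6d.png

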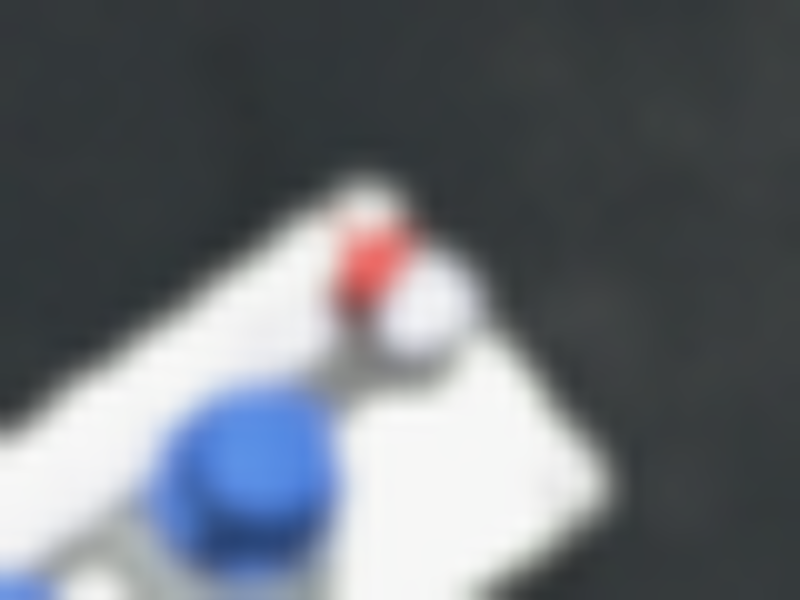

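apply_moves(rows=[{"fingers": 0.5,"tx": -0.5,"ty": -0.3,"tz": 40,"spin": 0},{"fingers": 0.5,"tx": 0,"ty": 0,"tz": 40,"spin": 0},{"fingers": 0.5,"tx": 0,"ty": 0,"tz": 22,"spin": 0},{"fingers": 0.6,"tx": 0,"ty": 0,"tz": 10,"spin": 0},{"fingers": 0.68,"tx": 0,"ty": 0,"tz": 0,"spin": 0},{"fingers": 0.68,"tx": 0,"ty": 0,"tz": 0,"spin": 0}])

```text
time: 9.18
tcp_pos: [0.3974, 0.2612, 0.093]
tcp_rot: [-0.0, 0.951, 0.31, 0.001]
force: [0.2, -0.5, 0.2]
gripper_width: 0.315
```

```bash
python3 - <<'E'
from h import *
to(.3968,.2607,.09)
for n in('scene',): snap(n,n+'7.png')
c=cv2.imread('pics/scene7.png')[190:250,190:270]; cv2.imwrite('pics/s7c.png',cv2.resize(c,(800,600),interpolation=cv2.INTER_CUBIC))
E
```

```text
t 9.18 p [0.3974 0.2612 0.093 ] phi 0.6296 F [ 0.2 -0.5  0.2] w 0.315 j6 1.52
tx -0.7 ty 0.1 tz 3.0
```

View pics/s7c.png

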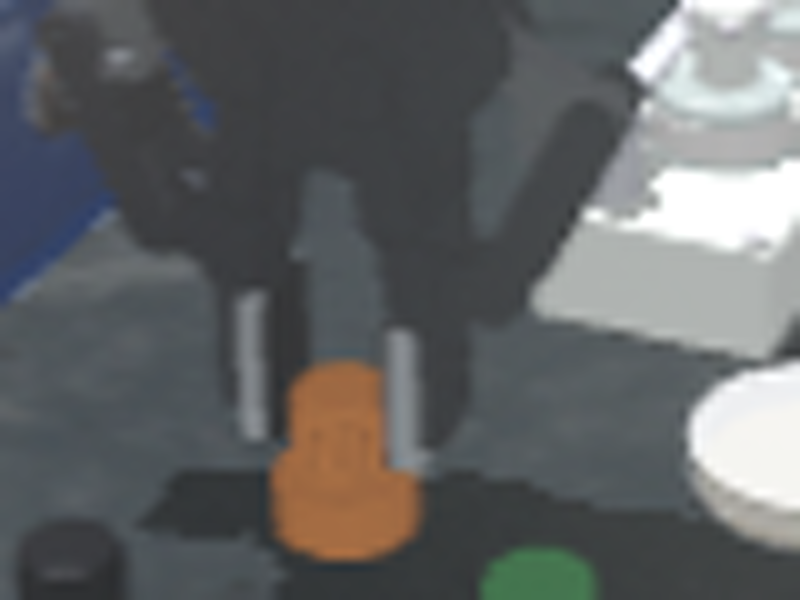

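apply_moves(rows=[{"fingers": 0.68,"tx": -0.5,"ty": 0,"tz": 2.5,"spin": 0},{"fingers": 0.9,"tx": 0,"ty": 0,"tz": 0,"spin": 0},{"fingers": 1.0,"tx": 0,"ty": 0,"tz": 0,"spin": 0},{"fingers": 1.0,"tx": 0,"ty": 0,"tz": 0,"spin": 0},{"fingers": 1.0,"tx": 0,"ty": 0,"tz": 0,"spin": 0}])

```text
time: 9.85
tcp_pos: [0.3965, 0.2609, 0.0898]
tcp_rot: [-0.0, 0.951, 0.31, 0.0]
force: [-0.6, -0.1, 5.9]
gripper_width: 0.233
```

```bash
python3 - <<'E'
from h import *
to(.3968,.2607,.09)
for n in('scene',): snap(n,n+'8.png')
c=cv2.imread('pics/scene8.png')[190:250,190:270]; cv2.imwrite('pics/s8c.png',cv2.resize(c,(800,600),interpolation=cv2.INTER_CUBIC))
E
```

```text
t 9.85 p [0.3965 0.2609 0.0898] phi 0.6301 F [-0.6 -0.1  5.9] w 0.233 j6 1.52
tx 0.1 ty 0.4 tz -0.2
```

View pics/s8c.png

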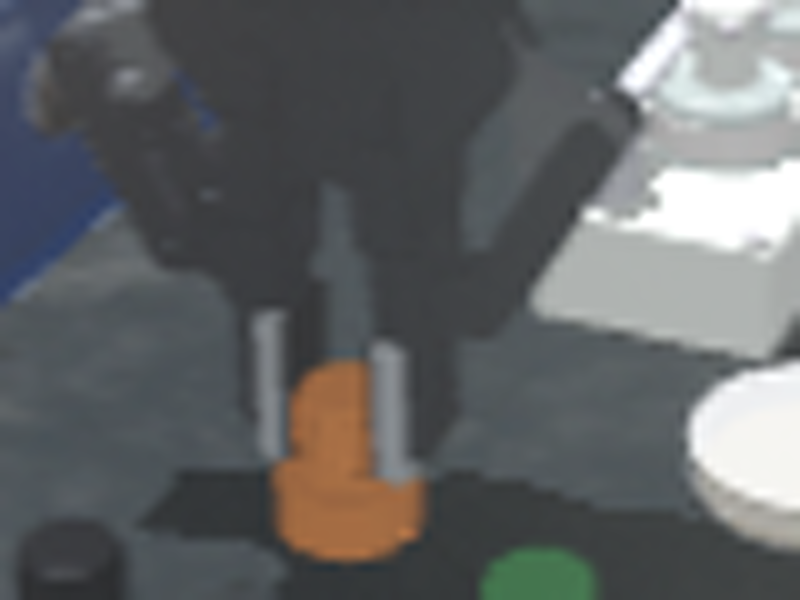

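apply_moves(rows=[{"fingers": 1.0,"tx": 0,"ty": 0,"tz": -30,"spin": 0},{"fingers": 1.0,"tx": 0,"ty": 0,"tz": -40,"spin": 0},{"fingers": 1.0,"tx": 0,"ty": 0,"tz": -40,"spin": 0},{"fingers": 1.0,"tx": 0,"ty": 0,"tz": 0,"spin": 0}])

```text
time: 10.4
tcp_pos: [0.3972, 0.2614, 0.2022]
tcp_rot: [-0.001, 0.951, 0.31, 0.002]
force: [-1.0, 0.4, -1.8]
gripper_width: 0.228
```

```bash
python3 - <<'E'
from h import *
to(.4545,.1215,.195)
c=cv2.imread('pics/scene6.png')[180:225,240:300]; cv2.imwrite('pics/s6v.png',cv2.resize(c,(800,600),interpolation=cv2.INTER_CUBIC))
c=cv2.imread('pics/top6.png')[177:213,242:290]; cv2.imwrite('pics/t6v.png',cv2.resize(c,(800,600),interpolation=cv2.INTER_CUBIC))
E
```

```text
t 10.4 p [0.3972 0.2614 0.2022] phi 0.6301 F [-1.   0.4 -1.8] w 0.228 j6 1.52
tx -36.1 ty 146.8 tz 7.2
```

View pics/s6v.png

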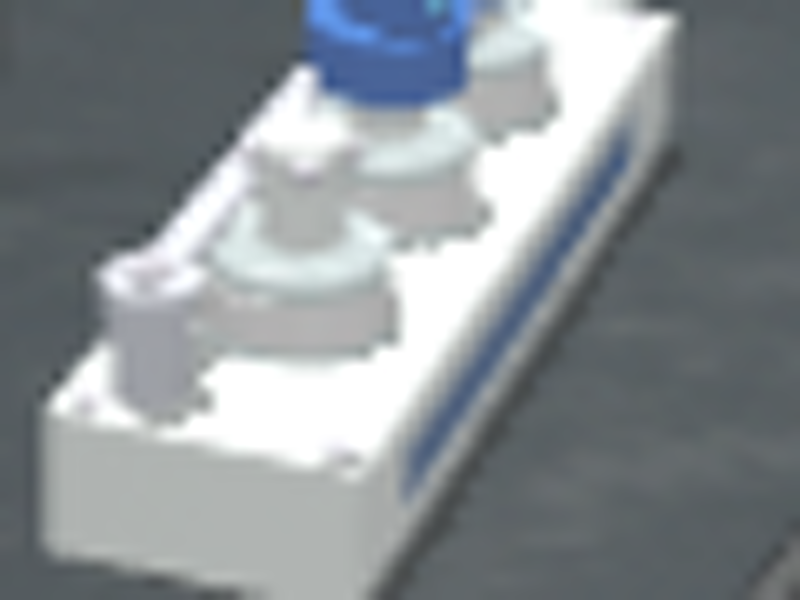

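View pics/t6v.png

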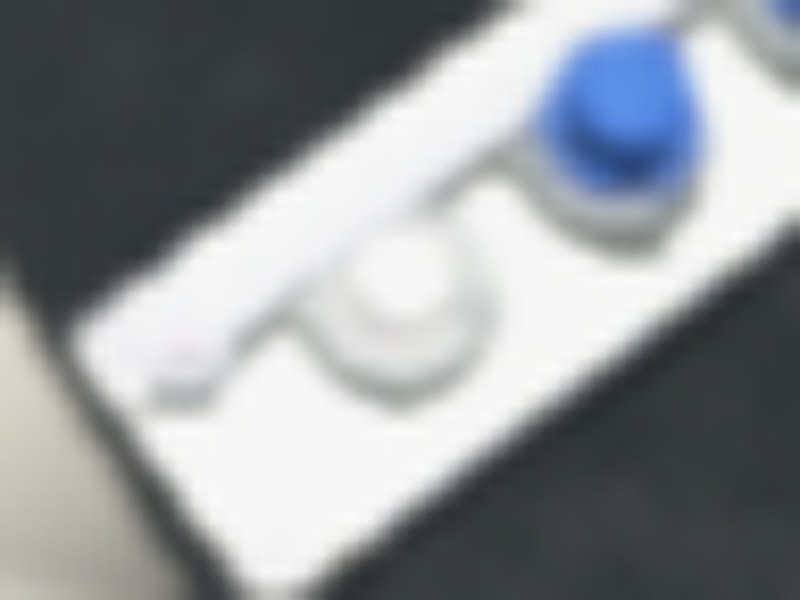

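```bash
python3 - <<'E'
from h import *
S=lambda u,v:(240+(u+.5)/13.333-.5,180+(v+.5)/13.333-.5)
T=lambda u,v:(242+(u+.5)/16.667-.5,177+(v+.5)/16.667-.5)
print('top mouth',back('top',*T(405,270),.068)); print('top shoulder',back('top',*T(398,302),.046))
print('sc mouth',back('scene',*S(302,138),.068)); print('sc shoulder',back('scene',*S(302,248),.046))
from loc import W
for p in ([.4529,.1204],[.4560,.1215]):
  for n,f,o in (('top',16.667,(242,177)),('scene',13.333,(240,180))):
    for z in (.068,.046):
        q=proj(n,[*p,z]); print(p,n,z,[round((q[i]-o[i])*f,0) for i in (0,1)])
# blue caps check: known wells
q=proj('top',[.48244,.08003,.093]);print('blue pred',(q[0]-242)*16.667,(q[1]-177)*16.667)
q=proj('top',[.48244,.08003,.046]);print('blue sh pred',(q[0]-242)*16.667,(q[1]-177)*16.667)
E
```

```text
top mouth [0.45592283 0.1220632  0.068     ]
top shoulder [0.45323585 0.12249668 0.046     ]
sc mouth [0.45147491 0.12120302 0.068     ]
sc shoulder [0.44963587 0.12183202 0.046     ]
[0.4529, 0.1204] top 0.068 [np.float64(407.0), np.float64(279.0)]
[0.4529, 0.1204] top 0.046 [np.float64(402.0), np.float64(296.0)]
[0.4529, 0.1204] scene 0.068 [np.float64(295.0), np.float64(128.0)]
[0.4529, 0.1204] scene 0.046 [np.float64(292.0), np.float64(233.0)]
[0.456, 0.1215] top 0.068 [np.float64(400.0), np.float64(262.0)]
[0.456, 0.1215] top 0.046 [np.float64(395.0), np.float64(279.0)]
[0.456, 0.1215] scene 0.068 [np.float64(281.0), np.float64(123.0)]
[0.456, 0.1215] scene 0.046 [np.float64(278.0), np.float64(228.0)]
blue pred 635.7430282569597 91.41379186219078
blue sh pred 616.1928352111834 135.25181787727942
```

apply_moves(rows=[{"fingers": 1.0,"tx": -9.4,"ty": 36.5,"tz": 0,"spin": 0},{"fingers": 1.0,"tx": -9.4,"ty": 36.5,"tz": 0,"spin": 0},{"fingers": 1.0,"tx": -9.4,"ty": 36.5,"tz": 0,"spin": 0},{"fingers": 1.0,"tx": -9.3,"ty": 36.6,"tz": 0,"spin": 0},{"fingers": 1.0,"tx": 0,"ty": 0,"tz": 20,"spin": 0},{"fingers": 1.0,"tx": 0,"ty": 0,"tz": 0,"spin": 0},{"fingers": 1.0,"tx": 0,"ty": 0,"tz": 0,"spin": 0}])

```text
time: 11.28
tcp_pos: [0.4519, 0.1209, 0.1793]
tcp_rot: [-0.0, 0.951, 0.31, -0.0]
force: [-0.4, -0.3, -0.3]
gripper_width: 0.228
```

```bash
cat > v.py <<'E'
from h import *
import sys
k=sys.argv[1]
to(.453,.1213,.165,.6316)
for n in('scene','top'): snap(n,n+k+'.png')
c=cv2.imread(f'pics/scene{k}.png')[165:225,230:310]; cv2.imwrite(f'pics/s{k}v.png',cv2.resize(c,(800,600),interpolation=cv2.INTER_CUBIC))
c=cv2.imread(f'pics/top{k}.png')[165:225,230:310]; cv2.imwrite(f'pics/t{k}v.png',cv2.resize(c,(800,600),interpolation=cv2.INTER_CUBIC))
E
python3 v.py 9
```

```text
t 11.28 p [0.4519 0.1209 0.1793] phi 0.6305 F [-0.4 -0.3 -0.3] w 0.228 j6 1.2
tx 1.2 ty 0.3 tz 14.3 spin -0.001
```

View pics/s9v.png

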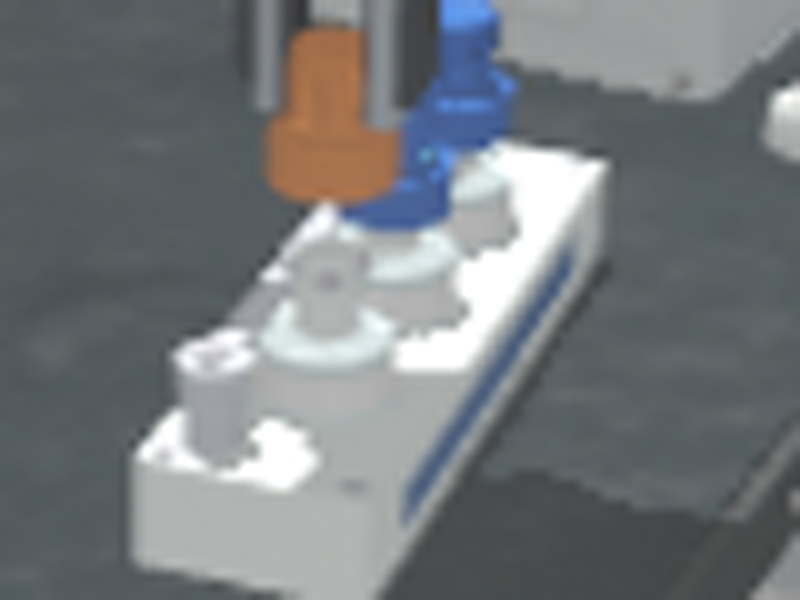

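View pics/t9v.png

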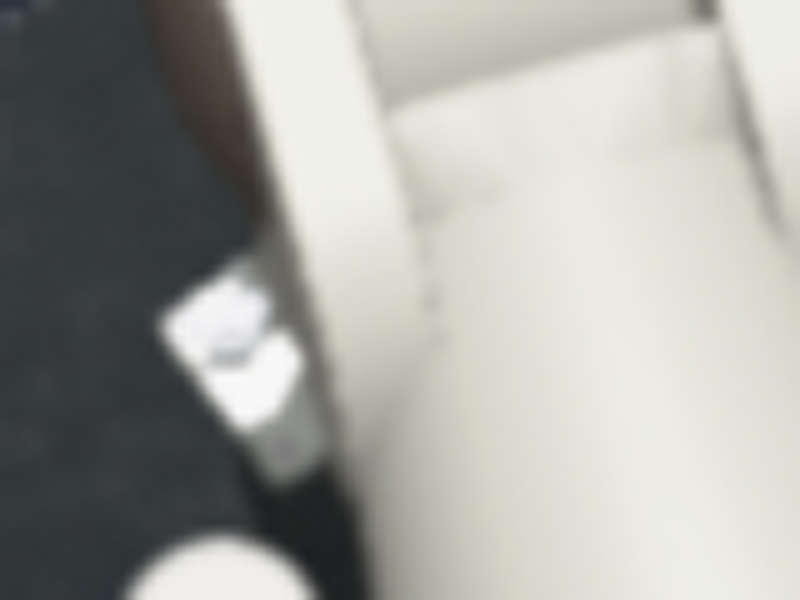

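```bash
python3 - <<'E'
from h import *
p,phi,s=pose()
def circ(c,r,z):
    P=np.array([proj('scene',[c[0]+r*np.cos(a),c[1]+r*np.sin(a),z]) for a in np.linspace(0,6.283,90)])
    u=(P[:,0]-230+.5)*10-.5; v=(P[:,1]-165+.5)*10-.5
    return 'u %.0f..%.0f mid %.0f v %.0f..%.0f'%(u.min(),u.max(),(u.min()+u.max())/2,v.min(),v.max())
o=p[2]-.0898
print('cap rim',circ(p,.016,o),'| skirt top',circ(p,.016,o+.014),'| grip top',circ(p,.011,o+.036))
for c in (p[:2],p[:2]+.002*np.array([.83,-.55])):
    print('shoulder',circ(c,.018,.046),'neck base',circ(c,.0085,.046),'neck top',circ(c,.0085,.068))
im=cv2.imread('pics/scene9.png'); c=im[180:212,250:282]; cv2.imwrite('pics/z.png',cv2.resize(c,(600,600),interpolation=cv2.INTER_NEAREST))
E
```

```text
cap rim u 262..393 mid 327 v 144..200 | skirt top u 263..395 mid 329 v 92..148 | grip top u 285..377 mid 331 v 17..54
shoulder u 251..396 mid 323 v 298..366 neck base u 289..357 mid 323 v 315..347 neck top u 291..360 mid 325 v 237..268
shoulder u 251..395 mid 323 v 294..362 neck base u 289..357 mid 323 v 311..344 neck top u 291..360 mid 325 v 233..264
```

View pics/z.png

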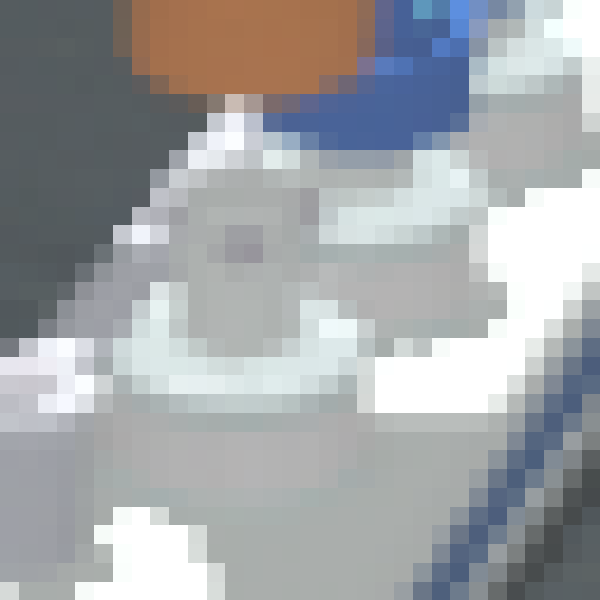

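apply_moves(rows=[{"fingers": 1.0,"tx": 0.5,"ty": 1.1,"tz": 9,"spin": 0},{"fingers": 1.0,"tx": 0,"ty": 0,"tz": 9,"spin": 0},{"fingers": 1.0,"tx": 0,"ty": 0,"tz": 0,"spin": 0},{"fingers": 1.0,"tx": 0,"ty": 0,"tz": 0,"spin": 0}])

```text
time: 11.88
tcp_pos: [0.4531, 0.12, 0.1614]
tcp_rot: [-0.0, 0.951, 0.31, -0.0]
force: [0.9, 0.3, 0.1]
gripper_width: 0.23
```

```bash
python3 v.py 10
```

```text
t 11.88 p [0.4531 0.12   0.1614] phi 0.63 F [0.9 0.3 0.1] w 0.23 j6 1.2
tx 0.6 ty -1.1 tz -3.6 spin -0.002
```

View pics/s10v.png

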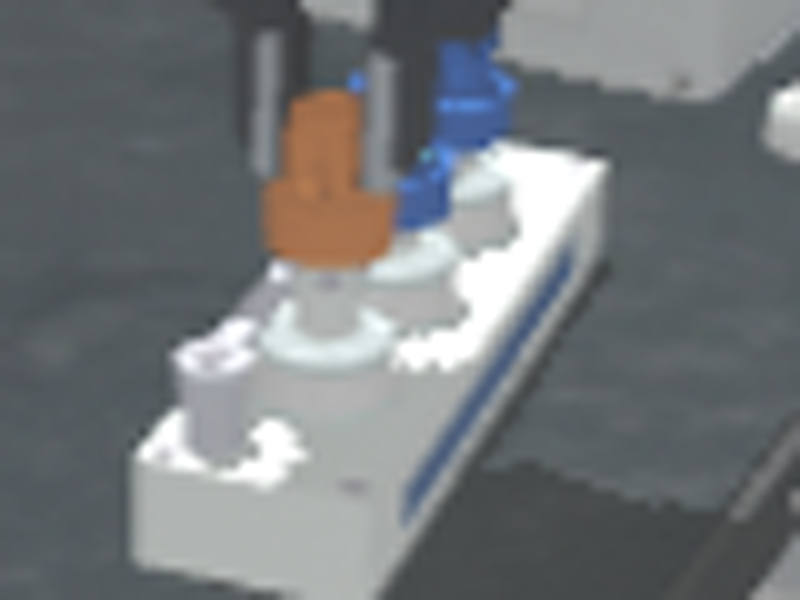

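apply_moves(rows=[{"fingers": 1.0,"tx": 0,"ty": 0,"tz": 2,"spin": 0},{"fingers": 1.0,"tx": 0,"ty": 0,"tz": 0,"spin": 0}])

```text
time: 12.22
tcp_pos: [0.4531, 0.12, 0.1593]
tcp_rot: [-0.0, 0.951, 0.31, -0.0]
force: [0.2, 0.3, -0.4]
gripper_width: 0.232
```

apply_moves(rows=[{"fingers": 1.0,"tx": 0,"ty": 0,"tz": 1.5,"spin": 0},{"fingers": 1.0,"tx": 0,"ty": 0,"tz": 0,"spin": 0}])

```text
time: 12.48
tcp_pos: [0.4531, 0.12, 0.1578]
tcp_rot: [0.0, 0.951, 0.31, -0.0]
force: [0.4, -0.5, 0.2]
gripper_width: 0.233
```

apply_moves(rows=[{"fingers": 1.0,"tx": 0,"ty": 0,"tz": 1.5,"spin": 0},{"fingers": 1.0,"tx": 0,"ty": 0,"tz": 0,"spin": 0}])

```text
time: 12.72
tcp_pos: [0.4532, 0.12, 0.1563]
tcp_rot: [0.0, 0.951, 0.31, -0.0]
force: [0.4, -0.2, -0.1]
gripper_width: 0.232
```

apply_moves(rows=[{"fingers": 1.0,"tx": 0,"ty": 0,"tz": 1.5,"spin": 0},{"fingers": 1.0,"tx": 0,"ty": 0,"tz": 0,"spin": 0}])

```text
time: 12.98
tcp_pos: [0.4536, 0.1201, 0.1554]
tcp_rot: [0.0, 0.951, 0.31, 0.001]
force: [2.1, -0.1, 4.3]
gripper_width: 0.229
```

apply_moves(rows=[{"fingers": 1.0,"tx": 0,"ty": 0,"tz": 1.0,"spin": 0},{"fingers": 1.0,"tx": 0,"ty": 0,"tz": 0,"spin": 0}])

```text
time: 13.22
tcp_pos: [0.4539, 0.1201, 0.1549]
tcp_rot: [0.0, 0.951, 0.31, 0.001]
force: [2.2, -1.2, 7.0]
gripper_width: 0.233
```

apply_moves(rows=[{"fingers": 1.0,"tx": 0,"ty": 0,"tz": 1.0,"spin": 0},{"fingers": 1.0,"tx": 0,"ty": 0,"tz": 0,"spin": 0}])

```text
time: 13.48
tcp_pos: [0.4541, 0.1201, 0.1545]
tcp_rot: [0.0, 0.951, 0.31, 0.002]
force: [1.0, -1.5, 12.2]
gripper_width: 0.231
```

apply_moves(rows=[{"fingers": 1.0,"tx": 0,"ty": 0,"tz": 1.0,"spin": 0},{"fingers": 1.0,"tx": 0,"ty": 0,"tz": 0,"spin": 0}])

```text
time: 13.72
tcp_pos: [0.454, 0.1201, 0.1535]
tcp_rot: [0.0, 0.951, 0.31, 0.002]
force: [1.2, -0.5, 12.2]
gripper_width: 0.229
```

apply_moves(rows=[{"fingers": 1.0,"tx": 0,"ty": 0,"tz": 1.0,"spin": 0},{"fingers": 1.0,"tx": 0,"ty": 0,"tz": 0,"spin": 0}])

```text
time: 13.98
tcp_pos: [0.4531, 0.12, 0.1509]
tcp_rot: [-0.0, 0.951, 0.31, -0.0]
force: [0.3, -0.0, -0.9]
gripper_width: 0.228
```

apply_moves(rows=[{"fingers": 1.0,"tx": 0,"ty": 0,"tz": 1.0,"spin": 0},{"fingers": 1.0,"tx": 0,"ty": 0,"tz": 0,"spin": 0}])

```text
time: 14.22
tcp_pos: [0.4528, 0.12, 0.1493]
tcp_rot: [-0.0, 0.951, 0.31, -0.001]
force: [-0.3, -0.0, -0.4]
gripper_width: 0.229
```

Clicked (force dropped from 12 N to about 0). Now I'll seat it.

apply_moves(rows=[{"fingers": 1.0,"tx": 0,"ty": 0,"tz": 1.5,"spin": 0},{"fingers": 1.0,"tx": 0,"ty": 0,"tz": 0,"spin": 0}])

```text
time: 14.48
tcp_pos: [0.453, 0.12, 0.1481]
tcp_rot: [-0.0, 0.951, 0.31, -0.0]
force: [-0.8, -0.3, -1.3]
gripper_width: 0.23
```

apply_moves(rows=[{"fingers": 1.0,"tx": 0,"ty": 0,"tz": 1.5,"spin": 0},{"fingers": 1.0,"tx": 0,"ty": 0,"tz": 0,"spin": 0}])

```text
time: 14.72
tcp_pos: [0.4534, 0.12, 0.1472]
tcp_rot: [0.0, 0.951, 0.31, 0.0]
force: [0.4, -0.7, 1.6]
gripper_width: 0.233
```

apply_moves(rows=[{"fingers": 1.0,"tx": 0,"ty": 0,"tz": 1.5,"spin": 0},{"fingers": 1.0,"tx": 0,"ty": 0,"tz": 0,"spin": 0}])

```text
time: 14.98
tcp_pos: [0.4538, 0.1199, 0.1469]
tcp_rot: [0.0, 0.951, 0.31, 0.001]
force: [-1.0, -3.0, 11.1]
gripper_width: 0.227
```

apply_moves(rows=[{"fingers": 1.0,"tx": 0,"ty": 0,"tz": 1.5,"spin": 0},{"fingers": 1.0,"tx": 0,"ty": 0,"tz": 0,"spin": 0},{"fingers": 1.0,"tx": 0,"ty": 0,"tz": 0,"spin": 0}])

```text
time: 15.35
tcp_pos: [0.4542, 0.1199, 0.1468]
tcp_rot: [0.001, 0.951, 0.31, 0.002]
force: [-3.7, -4.9, 22.1]
gripper_width: 0.233
```

apply_moves(rows=[{"fingers": 1.0,"tx": 0,"ty": 0,"tz": 1.5,"spin": 0},{"fingers": 1.0,"tx": 0,"ty": 0,"tz": 0,"spin": 0},{"fingers": 1.0,"tx": 0,"ty": 0,"tz": 0,"spin": 0}])

```text
time: 15.72
tcp_pos: [0.4546, 0.12, 0.1467]
tcp_rot: [0.001, 0.951, 0.31, 0.003]
force: [-5.5, -4.5, 31.3]
gripper_width: 0.228
```

apply_moves(rows=[{"fingers": 1.0,"tx": 0,"ty": 0,"tz": 0.4,"spin": 0},{"fingers": 1.0,"tx": 0,"ty": 0,"tz": 0,"spin": 0},{"fingers": 1.0,"tx": 0,"ty": 0,"tz": 0,"spin": 0},{"fingers": 1.0,"tx": 0,"ty": 0,"tz": 0,"spin": 0}])

```text
time: 16.23
tcp_pos: [0.4547, 0.1201, 0.1467]
tcp_rot: [0.001, 0.951, 0.31, 0.003]
force: [-6.6, -5.6, 34.0]
gripper_width: 0.232
```

```bash
python3 v.py 11; python3 -c "
import cv2
cv2.imwrite('pics/s11f.png',cv2.imread('pics/scene11.png')[130:270,150:337].repeat(4,0).repeat(4,1))"
```

```text
t 16.23 p [0.4547 0.1201 0.1467] phi 0.6297 F [-6.6 -5.6 34. ] w 0.232 j6 1.2
tx -0.6 ty -2.0 tz -18.3 spin -0.002
```

View pics/s11f.png

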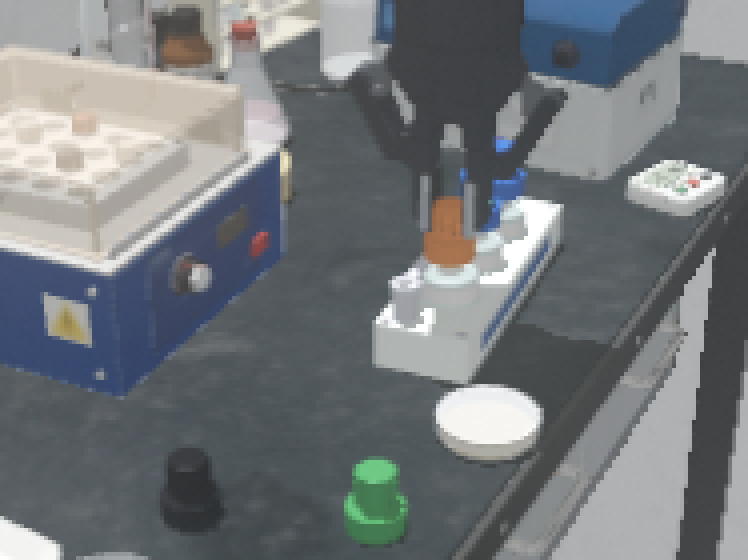

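The orange cap (about 450,235 in the crop) is down on the vial and still in the fingers. The petri dish, timer and other caps are where they were. I'm handing in.

```bash
python3 -c "
from h import *
print(ctrl.job_done()); print(np.round(ctrl.sense()['force'],1), ctrl.sense()['time'])"
```

```text
the job is handed in; nothing more can be done
None
the job is handed in; nothing more can be done
```

I swung the keeper shut first, then pressed the orange cap onto the open vial and handed in at about 16 s of the 54 s. The arm was still holding the cap's grip and pressing down.

- **Keeper:** I pushed the handle until it stopped moving, with about 16 N sideways against the stop. That is well above the 3 to 6 N detent. The top picture put the handle within about half a pixel of the angle-0 position. Something white partly hid the handle in that view, so only a few of its pixels could be measured. I did not see a separate detent peak in the force readings.
- **Cap:** The force built to about 12 N at the lugs and dropped to about 0 at the click. The cap then stopped at the height predicted for fully home, to within 0.1 mm.
- **Final press:** The last reading before hand-in was 34 N downward, with a sideways force of about 9 N. The gripper opening was steady at 0.23. The force could not be read after hand-in.
- **Other items:** In the last picture the petri dish and timer are where they started. I did not recheck the weighing boat, but no move went near it. The closed vials were last seen clearly in their wells after the keeper was shut. In the last picture the gripper partly hides them.

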